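# Rock a tight relay out of its test jig

## Robot

A 6-joint arm with a two-finger parallel gripper is mounted at the origin on the work surface. World frame = base frame: x ahead of the robot, y to its left, z up, the work surface at z = 0. Lengths are in m, angles in rad, forces in N, time in s.
With the tool pointing down it reaches from about 0.275 to 0.725 m from the base axis. Payload 5.6 kg.
Tool frame: the origin (TCP) lies at the very end of the fingers, on their centre line; the grasp point (between the pads) lies 19 mm behind it (manip.hold_point_z is the distance from the TCP to the grasp point, in m); z points along the fingers, y is the line along which they close (so a half turn about z gives the same grasp; the last joint's range is limited). The gripper opens to 85 mm and grips with 20 to 120 N. Pads are 22 mm wide; open, the fingers measure 114 mm over their backs; the gripper's body (76 mm by 85 mm) begins 54 mm behind the grasp point. The pads swing forward as they close: fully open they stand 13 mm farther back than shut.
Start: joints at [1.527, 0.255, 0.108, 0, -1.424, -0.285], TCP at [0.178, 0.521, 0.231] pointing down, gripper open.
Joint ranges: [-2.95, 2.95], [-1.21, 1.97], [-1.09, 1.5], [-2.87, 1.71], [-2.94, -0.07], [-3.05, 3.05]. Speed limits (rad/s): [2.57, 2.57, 3.14, 3.14, 3.14, 3.14].

## Interface

Orientations are given as [roll, pitch, yaw] about the fixed x, y, z axes, in that order (R = Rz(yaw) Ry(pitch) Rx(roll)).
In Python, from station import manip, camera, camera_params, silhouettes, spot_point gives the robot as it stands.
- The arm moves only by the tool play_rows, never from a script. Its argument "targets" is a list of rows, each an object with "gripper": the closure, from 0 (fully open) to 1 (shut); "delta_pos": the shift along the world's x, y, z normalised to -1 to 1, where 1 is 0.4 m, a list of three; "delta_rot": the turn, a rotation vector about the world's x, y, z normalised to -1 to 1, where 1 is 90 degrees, a list of three. In form: [{"gripper": gripper, "delta_pos": [dx, dy, dz], "delta_rot": [ax, ay, az]}, ...]. A call has 1 to 8 rows; each row is the pose to reach, as a shift and turn from the pose commanded when the call began; what a row does not reach only later rows make up. A row lasts 1/12 s, in which the tool goes at most 41.7 mm and 7.16 degrees, less where a joint would pass 70% of its speed; a pose out of reach is approached as far as the arm can. A call with a number of a shift or a turn outside -1 to 1 is refused whole. A call with a gripper value outside its range is refused whole. The fingers move at their own pace and stop on an object; "newtons" is the grip in N (left out, the last holds). Time passes only in rows, so rows that repeat a pose let the fingers close. It gives the time, the measured TCP pose, the force, the opening and the grip force at its end, in the units of the state.
- manip.state(): the state, without advancing time (a new reading comes with each control period).
- camera(name): name is "scene" or "top"; returns (picture, depth): 384x512x3 uint8, red, green, blue; 384x512 float32, m along the optical axis (not along the pixel's ray), 0 where there is no reading.
- camera_params(name): a dict with "fx", "fy", "cx", "cy" (pixels), "rvec" (rotation vector, rad) and "tvec" (3), from world to camera coordinates, as OpenCV has them. Camera axes: x right, y down, z forward; pixel columns grow to the right and rows downward; lengths in m; the calibration is good to about 2 mm. A picture is of the moment at which its call begins. camera_params takes no time and is no camera call.
- manip.close_job(): hands the job in; it is judged then, once.
Trained networks look in the newest picture that a camera, given by its name, has taken for a name from the list of things; names that differ only in an ending like _2 or _b are one class to them, and where a whole thing is asked for, a point or a joint stands for the part that bears it (a point fixed in the world has none). Each returns a list of dicts, best first, with "p" (0 to 1); they miss things now and then, are a little off and sometimes report something else, mostly with a low value. They report only what shows in the picture. A call takes as long as a camera call.
- silhouettes(thing, camera): "region" (384x512 bool, what is visible of it) and "xy" ([column, row] in pixels, amid what is visible of it).
- spot_point(thing, camera): "xy" ([column, row] in pixels: a listed point, or the origin of a listed thing).
The state is a dict: "t": time; "joint_pos": joint angles; "joint_velocities": joint speeds; "joint_torque": joint torques, N m; "tool_pos": TCP position; "tcp_rot": TCP orientation; "contact_force": force on the tool from outside, world axes, zero at the start; "wrist_torque": the same for the moment, N m; "gripper_width": finger opening in m; "grasp_force": force on a finger pad.
Only numpy, scipy, OpenCV 4.12 (cv2) and the standard library are available. Lean on these libraries where they do the work, as an engineer would, in place of code of your own. Each camera call takes 0.05 s, during which the arm holds its last target. There are 200 camera calls.

## Task

Flip the test jig's isolator toggle over to off. Then take the tall black relay out of its tight socket by rocking it gently from side to side until its blades come free, without bowing the green board (no straight or hard pulling) or bending the blades by twisting it or tilting it far, and set it down softly, upright on its blades, in the black tray. Leave the toggle off and everything else where it is.

Things in the scene. Friction and masses are not known exactly. Their poses are not given: they have to be found in the camera images.
- relay_mid (a point): Centre (half-way up) of the case of the tall black plug-in relay: 30 (own x) x 36 (own y) x 50 mm tall, 70 g, stiff. Two rows of brass blades, 14.5 mm either side of centre along its own y, stick 14 mm below the case. Starts plugged home: centre 25 mm above 'seat', axes as the jig's. In the socket the blades bend if it is tilted past 0.26 rad, or twisted or tipped off the jig's x axis by over 0.12 rad.
- seat (a point): Centre of the top of the grey relay socket (46 x 56 mm, top 57 mm above the bench) on the jig's green board. Axes are the jig's: y runs from blade row to blade row, x away from the isolator box. Leaves 3.5 mm below this point grip each row by 8 to 13 N of friction (unknown, one row tighter) until it has risen about 11 mm; clear when the relay's centre is over 40 mm above this point.
- board (a joint): Bow of the springy green board (120 x 140 mm, top 37 mm above the bench) under the socket, m, up positive, about 0 at rest. 2500 N/m: 15 N of net pull or push bows it 6 mm, which cracks it, and a straight pull on the relay does that before the rows let go. Tilt the relay about the x axis so that one row rises while the other stays, then the other way, so it climbs a few mm each time.
- isolator (a joint): Angle of the jig's isolator toggle, rad: +0.4 = on (start), leaning to the jig's -y side; 0 = upright; -0.4 = off, leaning to the jig's +y side. Snap-over: it falls to whichever side of upright it is on, and needs about 1 N at its tip.
- isolator_tip (a point): Centre of the 11 mm ball tip of the steel isolator toggle. The lever (7 mm thick) pivots 46 mm above the bench about the jig's x axis and the tip is 32 mm from the pivot. The pivot is 110 mm from the seat towards the jig's -x, on top of a grey box 46 (x) x 70 (y) mm, 44 mm high over the bench; a steel collar 22 mm across rises 3 mm above the box.
- tray: Shallow black open tray, fixed, outside 170 (own x) x 140 (own y) x 22 mm tall, walls 4 mm; origin at the centre of its underside, inner floor 5 mm above the bench.
- small_relay: small white relay without pins, 21 x 28 x 30 mm, loose, standing in one corner of the tray (near the tray's +x, -y corner); origin at centre of its underside. Leave it alone
- solder_reel: metal solder reel, 52 mm across, 40 mm tall; origin under its centre. Leave alone
- flux_jar: small jar, 44 mm across, 50 mm tall; origin under its centre. Leave alone
- heatsink: finned aluminium heat sink 50 x 40 x 26 mm; origin under its centre. Leave alone
- screwdriver: screwdriver 170 mm long lying on the bench. Leave alone
- capacitor: can capacitor, 36 mm across, 60 mm tall; origin under its centre. Leave alone
- relay: the same relay, origin at the centre of the underside of its case

How it is judged:
On the way, in this order (a step that is already met when the one before it is completed fails the run):
1. the isolator toggle is flipped to off (value of joint isolator below -0.25 rad), for 0.2 s.
2. the relay is free of its socket, the toggle still off (z of relay_mid in the frame of seat above 0.042 m and value of joint isolator below -0.25 rad), for 0.1 s.
At the end, for the whole second after the job is handed in: The toggle is off (below -0.25 rad). The relay stands upright (within 0.15 rad) on its blades inside the black tray, its centre within 75 mm (x) and 60 mm (y) of the tray's centre and 38 to 50 mm above its underside, at rest and released (value of joint isolator below -0.25 rad and x of relay_mid in the frame of tray between -0.075 and 0.075 m and y of relay_mid in the frame of tray between -0.06 and 0.06 m and z of relay_mid in the frame of tray between 0.038 and 0.05 m and angle between relay_mid's own z axis and vertical below 0.15 rad and linear speed of relay below 0.02 m/s); the robot touches nothing.
It fails at once if the board is bowed more than 6 mm up or down (value of joint board above 0.006 m or value of joint board below -0.006 m).
It fails at once if the relay is tilted more than 0.26 rad while its blades are in the socket (angle between relay_mid's own z axis and vertical above 0.26 rad and horizontal distance between relay_mid and seat below 0.03 m and z of relay_mid in the frame of seat below 0.034 m).
It fails at once if the relay is twisted or tipped endways more than 0.12 rad while its blades are in the socket (angle between the x axis of relay_mid and the x axis of seat, either way round above 0.12 rad and horizontal distance between relay_mid and seat below 0.03 m and z of relay_mid in the frame of seat below 0.034 m).
It fails at once if the relay is dropped into the tray (faster than 0.6 m/s just above its floor) (linear speed of relay above 0.6 m/s and horizontal distance between relay_mid and tray below 0.1 m and z of relay_mid in the frame of tray below 0.075 m).
It fails at once if a bystander is moved more than 20 mm (distance of any of small_relay, solder_reel, flux_jar, heatsink, screwdriver, capacitor from where it was at the start of the episode above 0.02 m).
It also fails if it takes over 69 s, if anything falls off the work surface, if the arm or the gripper's body presses on something with over 40 N, if the wrist force passes 120 N, or if a joint passes its speed limit or range.

## Working session

There is one attempt and no reset: what is moved stays moved. The work goes in short steps, Python scripts to look and compute and a tool call to move; the robot and the scene stay as the last step left them, time stands still between calls to the robot, and variables do not carry over. Pictures are saved under pics/ and viewed, at most 10 in all, crops included, and the job is handed in when it is done.

Besides the shell and the picture viewer there is one more tool, called after "Call:" as a command line: name --argument value ..., lists and objects as JSON in quotes. play_rows: Moves the arm, as the interface text tells. Scaled input: -1 to 1 covers 0.4 m each way for a shift and 90 degrees each way for a turn. Its arguments: {"type":"object","properties":{"targets":{"type":"array","items":{"type":"object","properties":{"gripper":{"type":"number"},"delta_pos":{"type":"array","items":{"type":"number","minimum":-1,"maximum":1}},"delta_rot":{"type":"array","items":{"type":"number","minimum":-1,"maximum":1}}}}},"newtons":{"type":"number"}},"required":["targets"]}

```bash
mkdir -p pics; ls; cat > h.py <<'E'
import numpy as np, cv2
from station import manip, camera, camera_params, silhouettes, spot_point
def P(n):
    c=camera_params(n); K=np.array([[c['fx'],0,c['cx']],[0,c['fy'],c['cy']],[0,0,1]]); R=cv2.Rodrigues(np.array(c['rvec'],float))[0]
    return K,R,np.array(c['tvec'],float)
def cloud(n,d):
    K,R,t=P(n); v,u=np.mgrid[:384,:512]
    pc=np.stack([(u-K[0,2])/K[0,0]*d,(v-K[1,2])/K[1,1]*d,d],-1)
    w=(pc-t)@R; w[d==0]=np.nan; return w
def tri(uvs):
    A=[]
    for n,(u,v) in uvs:
        K,R,t=P(n); M=K@np.c_[R,t]; A+= [u*M[2]-M[0], v*M[2]-M[1]]
    X=np.linalg.svd(np.array(A))[2][-1]; return X[:3]/X[3]
def proj(n,X):
    K,R,t=P(n); q=K@(R@np.array(X)+t); return q[:2]/q[2]
E
python3 - <<'E'
from h import *
im={}
for n in('scene','top'):
    p,d=camera(n); im[n]=p; w=cloud(n,d); np.save(n+'.npy',w); cv2.imwrite('pics/%s.png'%n,p[...,::-1])
r={}
for th in ['relay_mid','seat','isolator_tip','tray','small_relay','relay','solder_reel','flux_jar','heatsink','capacitor','screwdriver']:
    o={}
    for n in im:
        s=spot_point(th,n)
        if s:o[n]=s[0]['xy']; 
        print(th,n,[(np.round(x['xy'],1).tolist(),round(x['p'],2)) for x in s[:2]])
    if len(o)==2: print('   ',tri([(k,v) for k,v in o.items()]).round(4))
print(manip.state())
E
```

```text
pics
relay_mid scene [([363.3, 208.3], 0.94)]
relay_mid top [([154.5, 146.8], 0.76)]
    [0.6307 0.191  0.0905]
seat scene [([361.7, 219.6], 0.56)]
seat top [([158.1, 149.9], 0.79)]
    [0.6332 0.1913 0.0617]
isolator_tip scene [([348.9, 182.1], 0.56)]
isolator_tip top [([146.4, 201.4], 0.6)]
    [0.5285 0.2032 0.0853]
tray scene [([188.2, 246.7], 0.63)]
tray top [([350.8, 184.1], 0.87), ([358.3, 281.4], 0.36)]
    [ 0.5741 -0.1811  0.0045]
small_relay scene [([158.6, 263.2], 0.61)]
small_relay top [([378.0, 158.3], 0.66), ([357.0, 281.9], 0.56)]
    [ 0.6231 -0.2396  0.0161]
relay scene [([359.0, 223.6], 0.77)]
relay top [([156.8, 153.0], 0.72)]
    [0.6297 0.1935 0.0485]
solder_reel scene [([264.8, 230.4], 0.89)]
solder_reel top [([266.6, 191.1], 0.83), ([354.9, 279.6], 0.54)]
    [ 0.5621 -0.0101  0.0073]
flux_jar scene [([282.0, 275.8], 0.93)]
flux_jar top [([261.4, 126.2], 0.79)]
    [ 0.6989 -0.004   0.004 ]
heatsink scene [([257.4, 185.4], 0.81)]
heatsink top [([246.6, 287.3], 0.58)]
    [ 0.3724  0.0245 -0.0052]
capacitor scene [([178.8, 193.9], 0.56)]
capacitor top [([260.6, 192.5], 0.67), ([355.7, 282.6], 0.62)]
    [ 0.5421 -0.0881  0.1289]
screwdriver scene []
screwdriver top [([153.9, 285.2], 0.87)]
{'t': 1.2, 'joint_pos': array([ 1.52660746e+00,  2.55097651e-01,  1.08226724e-01, -1.25300162e-05,
       -1.42387264e+00, -2.84601655e-01]), 'joint_velocities': array([ 0.00053832,  0.00163674, -0.0005693 ,  0.0007308 , -0.0001862 ,
        0.00067118]), 'joint_torque': array([ 9.37843834e-04, -3.86404967e+01,  2.38072890e+01,  5.36802828e+00,
       -4.91918017e-04, -3.79071750e-06]), 'tool_pos': array([0.17756438, 0.52056147, 0.23129307]), 'tcp_rot': array([-3.14154550e+00,  2.67097968e-05, -3.28792355e-01]), 'contact_force': array([ 0.19997245, -0.19963662,  0.79054703]), 'wrist_torque': array([-0.00815556, -0.01360842, -0.02466544]), 'grasp_force': 0.0, 'gripper_width': 0.08541726413589343}
```

```bash
python3 - <<'E'
from h import *
a=cv2.imread('pics/scene.png');b=cv2.imread('pics/top.png')
cv2.imwrite('pics/s2.png',cv2.resize(a,(800,600),interpolation=3));cv2.imwrite('pics/t2.png',cv2.resize(b,(800,600),interpolation=3))
from scipy.ndimage import binary_erosion
def rect(m,name):
    pts=m[:,:2]; r=cv2.minAreaRect((pts*1000).astype(np.float32)); print(name,len(pts),[np.round(q,1) for q in r],'z',np.round(np.median(m[:,2]),4),'mean',pts.mean(0).round(4))
for n in('top','scene'):
    w=np.load(n+'.npy')
    near=(np.hypot(w[...,0]-.632,w[...,1]-.191)<.1)
    rect(w[near&(w[...,2]>.102)&(w[...,2]<.115)],n+' relaytop')
    rect(w[near&(w[...,2]>.033)&(w[...,2]<.041)],n+' board')
    rect(w[near&(w[...,2]>.054)&(w[...,2]<.060)],n+' sockettop')
    near=(np.hypot(w[...,0]-.525,w[...,1]-.203)<.06)
    rect(w[near&(w[...,2]>.041)&(w[...,2]<.0465)],n+' box')
    m=near&(w[...,2]>.06)&(w[...,2]<.09); 
    if m.sum()>3: rect(w[m],n+' toggle'); print(w[m].max(0))
    near=(np.hypot(w[...,0]-.574,w[...,1]+.181)<.12)
    rect(w[near&(w[...,2]>.018)&(w[...,2]<.025)],n+' traytop')
    near=(np.hypot(w[...,0]-.62,w[...,1]+.235)<.04)
    rect(w[near&(w[...,2]>.03)&(w[...,2]<.045)],n+' smallrelay')
E
```

```text
top relaytop 317 [array([632.9, 194.1]), array([36.3, 31. ]), np.float64(79.3)] z 0.1067 mean [0.6325 0.194 ]
top board 2896 [array([614. , 198.3]), array([141.6, 160.7]), np.float64(79.4)] z 0.0366 mean [0.6285 0.1923]
top sockettop 250 [array([633. , 194.5]), array([56.8, 46.6]), np.float64(79.3)] z 0.0564 mean [0.6238 0.187 ]
top box 685 [array([525. , 214.5]), array([69.8, 45.6]), np.float64(79.2)] z 0.0436 mean [0.5251 0.2143]
top toggle 29 [array([523.1, 202.9]), array([11.5,  9.8]), np.float64(67.2)] z 0.079 mean [0.5224 0.2022]
[0.52723986 0.21011677 0.08114966]
top traytop 663 [array([ 572.4, -179.6]), array([140.2, 171.1]), np.float64(68.0)] z 0.021 mean [ 0.5705 -0.1818]
top smallrelay 153 [array([ 612.1, -238.3]), array([27.7, 21.6]), np.float64(61.7)] z 0.0334 mean [ 0.6119 -0.238 ]
scene relaytop 204 [array([634.1, 192.1]), array([36.2, 31.3]), np.float64(79.9)] z 0.1084 mean [0.6361 0.1909]
scene board 1571 [array([617.2, 196. ]), array([141. , 155.5]), np.float64(79.1)] z 0.0385 mean [0.6431 0.1863]
scene sockettop 186 [array([633.2, 192.9]), array([57.1, 49.9]), np.float64(77.0)] z 0.0579 mean [0.6413 0.1853]
scene box 219 [array([541.5, 209.8]), array([68.8, 78.3]), np.float64(80.5)] z 0.0453 mean [0.5279 0.2076]
scene toggle 33 [array([525.8, 200.8]), array([13.7,  9.6]), np.float64(57.7)] z 0.0752 mean [0.5251 0.2019]
[0.52857237 0.20811247 0.08318472]
scene traytop 677 [array([ 572.5, -181.2]), array([140.6, 172.9]), np.float64(67.9)] z 0.0223 mean [ 0.5845 -0.1889]
scene smallrelay 128 [array([ 613.7, -240.3]), array([28.1, 22.2]), np.float64(59.5)] z 0.0353 mean [ 0.6145 -0.2398]
```

View pics/s2.png

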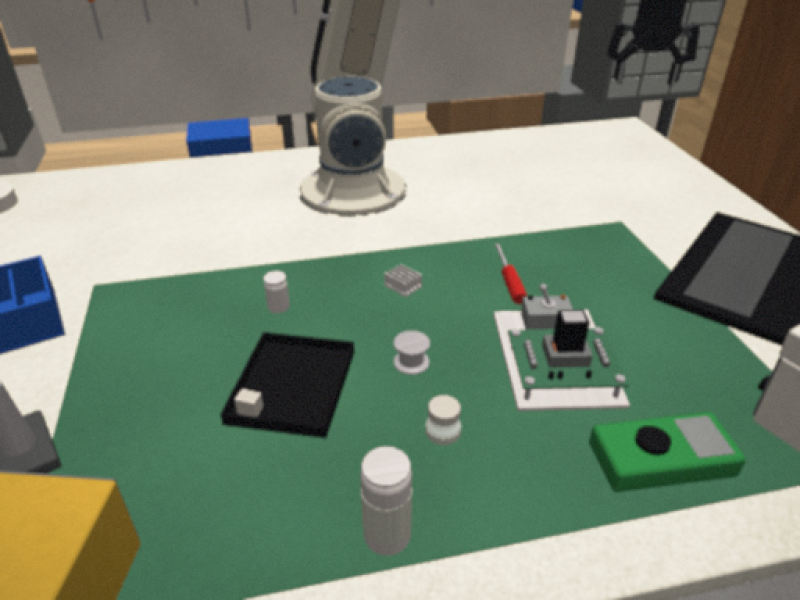

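View pics/t2.png

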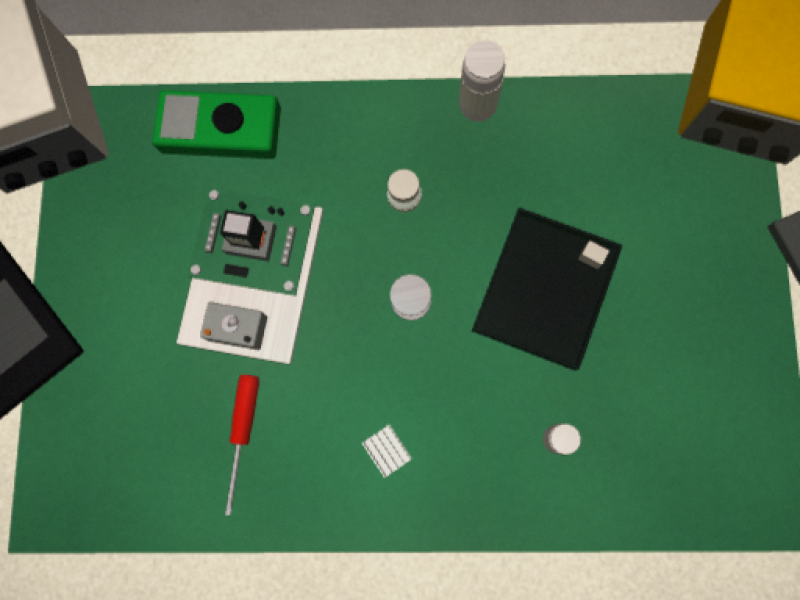

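Both views show the jig (relay at px 570,330 in the scene view, toggle at 545,292) and the tray with the small white relay in its far right corner. The jig yaw is about -0.187. The seat is near (0.633, 0.1935) and the toggle pivot near (0.525, 0.214). First I'll move beside the toggle on its -y side with the fingers shut.

Call:
play_rows --targets '[{"gripper":1,"delta_pos":[0.8465,-0.883,0],"delta_rot":[0,0,0.0903]},{"gripper":1,"delta_pos":[0.8465,-0.883,0],"delta_rot":[0,0,0.0903]},{"gripper":1,"delta_pos":[0.8465,-0.883,0],"delta_rot":[0,0,0.0903]},{"gripper":1,"delta_pos":[0.8465,-0.883,0],"delta_rot":[0,0,0.0903]},{"gripper":1,"delta_pos":[0.8465,-0.883,0],"delta_rot":[0,0,0.0903]},{"gripper":1,"delta_pos":[0.8465,-0.883,0],"delta_rot":[0,0,0.0903]},{"gripper":1,"delta_pos":[0.8465,-0.883,0],"delta_rot":[0,0,0.0903]},{"gripper":1,"delta_pos":[0.8465,-0.883,0],"delta_rot":[0,0,0.0903]}]' --newtons 60

```text
t: 1.87
tool_pos: [0.409, 0.2785, 0.2317]
tcp_rot: [-3.141, -0.0, -0.187]
contact_force: [1.0, 2.0, -1.3]
gripper_width: 0.0003
grasp_force: 0.0
```

Call:
play_rows --targets '[{"gripper":1,"delta_pos":[0.268,-0.278,0]},{"gripper":1,"delta_pos":[0.268,-0.278,0]},{"gripper":1,"delta_pos":[0.268,-0.278,0]},{"gripper":1,"delta_pos":[0.268,-0.278,0]},{"gripper":1,"delta_pos":[0.268,-0.278,-0.25]},{"gripper":1,"delta_pos":[0.268,-0.278,-0.25]},{"gripper":1,"delta_pos":[0.268,-0.278,-0.25]},{"gripper":1,"delta_pos":[0.268,-0.278,-0.25]}]'

```text
invalid input at $.targets[0]: expected keys gripper, delta_pos, delta_rot
```

```bash
python3 - <<'E'
from h import *
s=manip.state(); print(s['tool_pos'],s['tcp_rot'],s['contact_force'])
for n in('top','scene'):
    p,d=camera(n); w=cloud(n,d); t=s['tool_pos']
    m=(np.hypot(w[...,0]-t[0],w[...,1]-t[1])<.06)&(w[...,2]>t[2]-.01)&(w[...,2]<t[2]+.02)
    q=w[m]-t; print(n,len(q),q.min(0) if len(q) else '',q.max(0) if len(q) else '')
    u,v=proj(n,t).astype(int); c=p[max(0,v-60):v+50,max(0,u-75):u+75]
    cv2.imwrite(f'pics/{n}_a.png',cv2.resize(c,None,fx=4,fy=4)[...,::-1])
E
```

```text
[0.40902552 0.27848953 0.23166088] [-3.14088333e+00 -4.32420900e-04 -1.86518380e-01] [ 0.99286126  2.00917804 -1.25096903]
top 2 [ 0.01082543 -0.00455274  0.00349497] [ 0.01150927 -0.00049243  0.01558928]
scene 78 [-0.00725786 -0.01952661  0.00260192] [0.01698097 0.00618635 0.0199892 ]
```

View pics/scene_a.png

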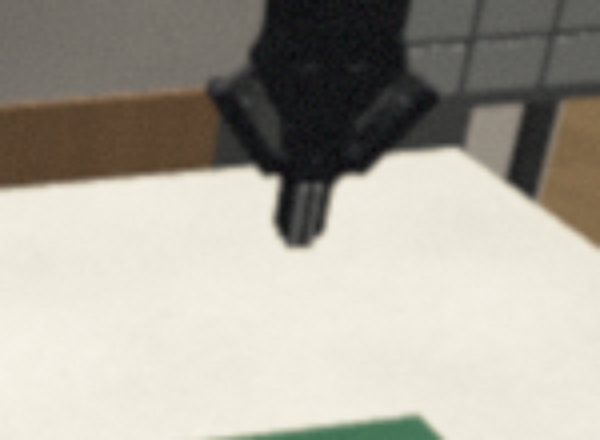

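The crop shows the shut fingers, tip at px 300,245, narrow at about 22-25 mm, with the linkage flaring out well above. I'll resend the move.

Call:
play_rows --targets '[{"gripper":1,"delta_pos":[0.268,-0.278,0],"delta_rot":[0,0,0]},{"gripper":1,"delta_pos":[0.268,-0.278,0],"delta_rot":[0,0,0]},{"gripper":1,"delta_pos":[0.268,-0.278,0],"delta_rot":[0,0,0]},{"gripper":1,"delta_pos":[0.268,-0.278,-0.1],"delta_rot":[0,0,0]},{"gripper":1,"delta_pos":[0.268,-0.278,-0.25],"delta_rot":[0,0,0]},{"gripper":1,"delta_pos":[0.268,-0.278,-0.3],"delta_rot":[0,0,0]},{"gripper":1,"delta_pos":[0.268,-0.278,-0.3],"delta_rot":[0,0,0]},{"gripper":1,"delta_pos":[0.268,-0.278,-0.3],"delta_rot":[0,0,0]}]'

```text
t: 2.63
tool_pos: [0.5139, 0.1682, 0.1097]
tcp_rot: [3.137, 0.004, -0.187]
contact_force: [-0.3, 0.4, 0.4]
gripper_width: 0.0001
grasp_force: 0.0
```

Call:
play_rows --targets '[{"gripper":1,"delta_pos":[0.004,0,-0.06],"delta_rot":[0,0,0]},{"gripper":1,"delta_pos":[0.006,0,-0.119],"delta_rot":[0,0,0]},{"gripper":1,"delta_pos":[0.006,0,-0.119],"delta_rot":[0,0,0]},{"gripper":1,"delta_pos":[0.009,0.02,-0.119],"delta_rot":[0,0,0]},{"gripper":1,"delta_pos":[0.013,0.04,-0.119],"delta_rot":[0,0,0]},{"gripper":1,"delta_pos":[0.017,0.06,-0.119],"delta_rot":[0,0,0]},{"gripper":1,"delta_pos":[0.021,0.08,-0.119],"delta_rot":[0,0,0]},{"gripper":1,"delta_pos":[0.021,0.08,-0.119],"delta_rot":[0,0,0]}]'

```text
t: 3.3
tool_pos: [0.5247, 0.2034, 0.0649]
tcp_rot: [-3.139, -0.002, -0.185]
contact_force: [-0.5, 0.2, -0.3]
gripper_width: -0.0001
grasp_force: 0.0
```

```bash
cat > tog.py <<'E'
from h import *
for n in('top','scene'):
    p,d=camera(n); w=cloud(n,d)
    print(n,[(np.round(x['xy'],1).tolist(),round(x['p'],2)) for x in spot_point('isolator_tip',n)[:1]], 'on/off px',proj(n,[.5227,.2017,.0755]).round(1),proj(n,[.5273,.2263,.0755]).round(1))
    m=(np.hypot(w[...,0]-.525,w[...,1]-.214)<.025)&(w[...,2]>.065)&(w[...,2]<.09)
    print(m.sum(), w[m].mean(0).round(4) if m.any() else '')
E
python3 tog.py
```

```text
top [] on/off px [149.4 205.7] [136.3 203.4]
13 [0.5149 0.2006 0.0769]
scene [([358.0, 184.8], 0.49)] on/off px [347.6 184.1] [358.3 183.8]
107 [0.5316 0.2068 0.0785]
```

Call:
play_rows --targets '[{"gripper":1,"delta_pos":[0,-0.01,0.1],"delta_rot":[0,0,0]},{"gripper":1,"delta_pos":[0,-0.01,0.2],"delta_rot":[0,0,0]},{"gripper":0,"delta_pos":[0.1,-0.02,0.23],"delta_rot":[0,0,0]},{"gripper":0,"delta_pos":[0.2,-0.025,0.23],"delta_rot":[0,0,0]},{"gripper":0,"delta_pos":[0.272,-0.025,0.23],"delta_rot":[0,0,0]},{"gripper":0,"delta_pos":[0.272,-0.025,0.23],"delta_rot":[0,0,0]},{"gripper":0,"delta_pos":[0.272,-0.025,0.23],"delta_rot":[0,0,0]},{"gripper":0,"delta_pos":[0.272,-0.025,0.23],"delta_rot":[0,0,0]}]'

```text
t: 4.17
tool_pos: [0.632, 0.1905, 0.1552]
tcp_rot: [3.141, 0.001, -0.188]
contact_force: [-0.1, 0.5, 0.5]
gripper_width: 0.0722
grasp_force: 0.0
```

```bash
python3 tog.py; python3 - <<'E'
from h import *
s=manip.state(); print(s['tool_pos'],s['tcp_rot'],s['contact_force'],s['gripper_width'],s['joint_pos'])
n='scene';p,d=camera(n)
u,v=proj(n,[.6,.195,.1]).astype(int); c=p[v-60:v+50,u-75:u+75]
cv2.imwrite(f'pics/{n}_b.png',cv2.resize(c,None,fx=5,fy=5,interpolation=2)[...,::-1])
E
```

```text
top [([136.6, 203.1], 0.54)] on/off px [149.4 205.7] [136.3 203.4]
38 [0.5266 0.2252 0.0763]
scene [([359.6, 183.6], 0.49)] on/off px [347.6 184.1] [358.3 183.8]
32 [0.5283 0.2231 0.0756]
[0.63177438 0.19112995 0.15642834] [-3.14116596e+00 -5.52667195e-04 -1.86268512e-01] [0.94257248 0.82996694 0.24664161] 0.08555853048287422 [ 5.29906651e-01  5.01017632e-01  2.83791714e-01  4.19595429e-05
 -1.35287340e+00  8.54612224e-01]
```

View pics/scene_b.png

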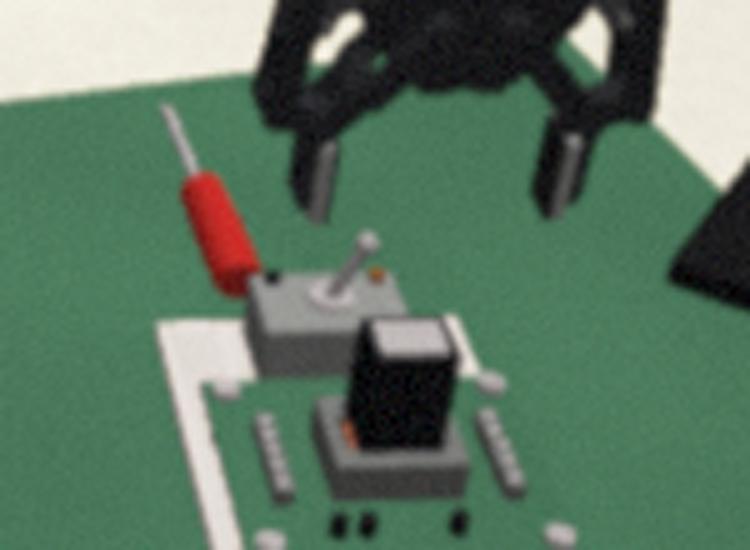

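The toggle now leans to +y (ball at px 368,240), so it's off. The open fingers hang over the relay. Next I'll descend and straddle it.

Call:
play_rows --targets '[{"gripper":0,"delta_pos":[0.004,0.0055,-0.04],"delta_rot":[0,0,0]},{"gripper":0,"delta_pos":[0.004,0.0055,-0.09],"delta_rot":[0,0,0]},{"gripper":0,"delta_pos":[0.004,0.0055,-0.14],"delta_rot":[0,0,0]},{"gripper":0,"delta_pos":[0.004,0.0055,-0.18],"delta_rot":[0,0,0]},{"gripper":0,"delta_pos":[0.004,0.0055,-0.21],"delta_rot":[0,0,0]},{"gripper":0,"delta_pos":[0.004,0.0055,-0.226],"delta_rot":[0,0,0]},{"gripper":0,"delta_pos":[0.004,0.0055,-0.226],"delta_rot":[0,0,0]},{"gripper":0,"delta_pos":[0.004,0.0055,-0.226],"delta_rot":[0,0,0]}]'

```text
t: 5.08
tool_pos: [0.6341, 0.1932, 0.066]
tcp_rot: [-3.142, -0.001, -0.187]
contact_force: [0.5, 0.4, 0.4]
gripper_width: 0.085
grasp_force: 0.0
```

```bash
python3 - <<'E'
from h import *
T=[]
for i in range(6):
    camera('top'); s=manip.state(); T.append(np.r_[s['tool_pos'],s['tcp_rot'][2],s['contact_force']])
print(np.mean(T,0).round(4),np.std(T,0).round(4),manip.state()['gripper_width'])
p,d=camera('scene'); w=cloud('scene',d)
t=np.mean(T,0)[:3]; q=w-[.6333,.1933,0]
x=q[...,0]*.9826-q[...,1]*.1857; y=q[...,0]*.1857+q[...,1]*.9826
# front face x profile: points on +x side between z .075-.1
for lo,hi in((-.065,-.03),(-.03,.03),(.03,.065)):
    m=(y>lo)&(y<hi)&(abs(x)<.03)&(w[...,2]>.072)&(w[...,2]<.11)
    print(lo,m.sum(),[ (a.min().round(4),a.max().round(4)) for a in (x[m],y[m],w[...,2][m])] if m.any() else '')
E
```

```text
[ 0.6346  0.1934  0.0665 -0.1868  0.0773 -0.0276  0.2759] [1.000e-04 1.000e-04 2.000e-04 2.000e-04 3.155e-01 2.491e-01 4.225e-01] 0.08543112742640244
-0.065 80 [(np.float64(-0.0054), np.float64(0.0138)), (np.float64(-0.0574), np.float64(-0.0434)), (np.float64(0.081), np.float64(0.1098))]
-0.03 425 [(np.float64(-0.0156), np.float64(0.017)), (np.float64(-0.0192), np.float64(0.0177)), (np.float64(0.0722), np.float64(0.1099))]
0.03 105 [(np.float64(-0.01), np.float64(0.0139)), (np.float64(0.0412), np.float64(0.0556)), (np.float64(0.0803), np.float64(0.1096))]
```

Call:
play_rows --targets '[{"gripper":1,"delta_pos":[0,0,0],"delta_rot":[0,0,0]},{"gripper":1,"delta_pos":[0,0,0],"delta_rot":[0,0,0]},{"gripper":1,"delta_pos":[0,0,0],"delta_rot":[0,0,0]},{"gripper":1,"delta_pos":[0,0,0],"delta_rot":[0,0,0]},{"gripper":1,"delta_pos":[0,0,0],"delta_rot":[0,0,0]},{"gripper":1,"delta_pos":[0,0,0],"delta_rot":[0,0,0]}]' --newtons 20

```text
t: 5.93
tool_pos: [0.6341, 0.1933, 0.0653]
tcp_rot: [-3.141, -0.0, -0.187]
contact_force: [-0.7, 1.1, 0.2]
gripper_width: 0.0357
grasp_force: 27.6
```

```bash
cat > st.py <<'E'
from h import *
T=[]
for i in range(5):
    camera('top'); s=manip.state(); T.append(np.r_[s['tool_pos'],s['tcp_rot'],s['contact_force'],s['wrist_torque'],s['gripper_width'],s['grasp_force']])
T=np.array(T); T[:,3]%=2*np.pi
print(np.mean(T,0).round(4),s['t'])
E
python3 st.py
```

```text
[ 6.34100e-01  1.93300e-01  6.53000e-02  3.14180e+00 -1.00000e-04
 -1.86900e-01  8.81000e-02  4.90900e-01  3.00000e-02  2.38700e-01
  4.19000e-02 -6.70000e-03  3.57000e-02  2.75981e+01] 6.1833
```

Call:
play_rows --targets '[{"gripper":1,"delta_pos":[0,0,0],"delta_rot":[0,0,0]},{"gripper":1,"delta_pos":[0,0,0],"delta_rot":[0,0,0]},{"gripper":1,"delta_pos":[-0.0001,-0.0005,0.0005],"delta_rot":[0.0094,-0.0018,0]},{"gripper":1,"delta_pos":[-0.0002,-0.0009,0.0011],"delta_rot":[0.0188,-0.0035,0]},{"gripper":1,"delta_pos":[-0.0003,-0.0018,0.0021],"delta_rot":[0.0375,-0.0071,0]},{"gripper":1,"delta_pos":[-0.0005,-0.0027,0.0031],"delta_rot":[0.0563,-0.0106,0]},{"gripper":1,"delta_pos":[-0.0005,-0.0027,0.0031],"delta_rot":[0.0563,-0.0106,0]}]' --newtons 90

```text
t: 6.77
tool_pos: [0.6338, 0.1917, 0.067]
tcp_rot: [-3.048, 0.0, -0.188]
contact_force: [0.1, 2.5, 0.6]
gripper_width: 0.0349
grasp_force: 90.0
```

```bash
python3 st.py
```

```text
[ 6.33800e-01  1.91900e-01  6.67000e-02  3.23160e+00  0.00000e+00
 -1.87400e-01 -4.81000e-01  1.45360e+00  7.88200e-01  1.97000e-01
  2.11400e-01  3.11000e-02  3.51000e-02  9.00813e+01] 7.0167
```

Call:
play_rows --targets '[{"gripper":1,"delta_pos":[-0.0002,-0.0009,0.001],"delta_rot":[0.0188,-0.0035,0]},{"gripper":1,"delta_pos":[-0.0003,-0.0018,0.002],"delta_rot":[0.0375,-0.0071,0]},{"gripper":1,"delta_pos":[-0.0005,-0.0026,0.0029],"delta_rot":[0.0563,-0.0106,0]},{"gripper":1,"delta_pos":[-0.0005,-0.0026,0.0029],"delta_rot":[0.0563,-0.0106,0]}]'

```text
t: 7.35
tool_pos: [0.6336, 0.1905, 0.0679]
tcp_rot: [-2.961, 0.0, -0.188]
contact_force: [-0.8, 0.4, 1.4]
gripper_width: 0.0351
grasp_force: 90.2
```

```bash
cat > rel.py <<'E'
from h import *
for n in('top','scene'):
    p,d=camera(n); w=cloud(n,d); q=w-[.6338,.1933,0]
    x=q[...,0]*.9826-q[...,1]*.1857; y=q[...,0]*.1857+q[...,1]*.9826; z=w[...,2]
    m=(abs(x)<.013)&(abs(y)<.016)&(z>.098)&(z<.15)
    # near-top surface fit
    if m.sum()>15:
        A=np.c_[x[m],y[m],np.ones(m.sum())]; zz=z[m]; k=np.ones(len(zz),bool)
        for _ in range(4):
            c=np.linalg.lstsq(A[k],zz[k],rcond=None)[0]; k=abs(A@c-zz)<.002
        print(n,m.sum(),k.sum(),'slope x,y',c[:2].round(3),'top z',c[2].round(4))
    b=(abs(abs(x)-.055)<.004)&(abs(y)<.05)&(z<.045)&(z>.028)
    b2=(abs(x-.040)<.012)&(abs(y)<.03)&(z<.048)&(z>.028)
    print('board z',np.median(z[b2]).round(4),b2.sum())
E
python3 rel.py; python3 st.py
```

```text
board z 0.0355 9
scene 185 90 slope x,y [0.068 0.128] top z 0.1124
board z 0.0384 219
[ 6.33600e-01  1.90800e-01  6.76000e-02  3.32000e+00  2.00000e-04
 -1.86500e-01 -5.04600e-01 -1.11080e+00  1.94780e+00 -8.50400e-01
  3.46900e-01  1.17000e-02  3.51000e-02  9.02659e+01] 7.7
```

Call:
play_rows --targets '[{"gripper":1,"delta_pos":[0.0001,0.0009,0.0012],"delta_rot":[-0.0188,0.0035,0]},{"gripper":1,"delta_pos":[0.0003,0.0017,0.0024],"delta_rot":[-0.0375,0.0071,0]},{"gripper":1,"delta_pos":[0.0005,0.0026,0.0036],"delta_rot":[-0.0563,0.0106,0]},{"gripper":1,"delta_pos":[0.0007,0.0035,0.0047],"delta_rot":[-0.075,0.0142,0]},{"gripper":1,"delta_pos":[0.001,0.0053,0.007],"delta_rot":[-0.1125,0.0213,0]},{"gripper":1,"delta_pos":[0.001,0.0053,0.007],"delta_rot":[-0.1125,0.0213,0]}]'

```text
t: 8.2
tool_pos: [0.6341, 0.1942, 0.0693]
tcp_rot: [3.137, 0.0, -0.185]
contact_force: [2.2, -3.9, -1.4]
gripper_width: 0.0353
grasp_force: 90.4
```

```bash
python3 rel.py; python3 st.py
```

```text
top 44 41 slope x,y [ 0.009 -0.024] top z 0.1106
board z 0.0375 27
scene 158 110 slope x,y [-0.007 -0.008] top z 0.1126
board z 0.0392 210
[ 6.34000e-01  1.93300e-01  7.01000e-02  3.14290e+00  5.00000e-04
 -1.87300e-01  1.28310e+00  8.77300e-01 -3.30970e+00  1.48400e-01
 -5.62500e-01  3.02000e-02  3.53000e-02  9.03397e+01] 8.55
```

Call:
play_rows --targets '[{"gripper":1,"delta_pos":[0.0001,0.0009,0.0011],"delta_rot":[-0.0188,0.0035,0]},{"gripper":1,"delta_pos":[0.0003,0.0018,0.0021],"delta_rot":[-0.0375,0.0071,0]},{"gripper":1,"delta_pos":[0.0005,0.0026,0.0031],"delta_rot":[-0.0563,0.0106,0]},{"gripper":1,"delta_pos":[0.0007,0.0035,0.0041],"delta_rot":[-0.075,0.0142,0]},{"gripper":1,"delta_pos":[0.001,0.0053,0.006],"delta_rot":[-0.1125,0.0213,0]},{"gripper":1,"delta_pos":[0.001,0.0053,0.006],"delta_rot":[-0.1125,0.0213,0]}]'

```text
t: 9.05
tool_pos: [0.6345, 0.1966, 0.0718]
tcp_rot: [2.956, 0.0, -0.184]
contact_force: [2.3, -0.6, -3.7]
gripper_width: 0.0355
grasp_force: 90.9
```

```bash
python3 rel.py; python3 st.py
```

```text
top 136 12 slope x,y [ 0.904 -0.6  ] top z 0.1293
board z 0.0378 140
scene 226 32 slope x,y [-0.759 -0.643] top z 0.1253
board z 0.0401 199
[ 6.34400e-01  1.95800e-01  7.27000e-02  2.96260e+00  3.00000e-04
 -1.86800e-01  1.31620e+00  3.42320e+00 -4.71180e+00  2.18800e+00
 -6.17200e-01  5.82000e-02  3.52000e-02  9.07709e+01] 9.4
```

Call:
play_rows --targets '[{"gripper":1,"delta_pos":[-0.0001,-0.0009,0.0012],"delta_rot":[0.0188,-0.0035,0]},{"gripper":1,"delta_pos":[-0.0003,-0.0017,0.0024],"delta_rot":[0.0375,-0.0071,0]},{"gripper":1,"delta_pos":[-0.0005,-0.0026,0.0036],"delta_rot":[0.0563,-0.0106,0]},{"gripper":1,"delta_pos":[-0.0007,-0.0035,0.0047],"delta_rot":[0.075,-0.0142,0]},{"gripper":1,"delta_pos":[-0.001,-0.0053,0.007],"delta_rot":[0.1125,-0.0213,0]},{"gripper":1,"delta_pos":[-0.001,-0.0053,0.007],"delta_rot":[0.1125,-0.0213,0]}]'

```text
t: 9.9
tool_pos: [0.6338, 0.1921, 0.0767]
tcp_rot: [-3.136, 0.0, -0.19]
contact_force: [1.5, 5.8, -5.8]
gripper_width: 0.0351
grasp_force: 90.6
```

```bash
python3 rel.py; python3 st.py
```

```text
top 39 37 slope x,y [0.029 0.022] top z 0.1181
board z 0.0386 13
scene 144 113 slope x,y [-0.02   0.001] top z 0.1194
board z 0.0408 205
[ 6.33900e-01  1.93000e-01  7.58000e-02  3.14070e+00  3.00000e-04
 -1.87100e-01  4.69300e-01  2.59140e+00 -3.00540e+00  1.20580e+00
 -1.71700e-01 -5.14000e-02  3.51000e-02  9.10095e+01] 10.25
```

Call:
play_rows --targets '[{"gripper":1,"delta_pos":[-0.0001,-0.0009,0.0011],"delta_rot":[0.0188,-0.0035,0]},{"gripper":1,"delta_pos":[-0.0003,-0.0018,0.0021],"delta_rot":[0.0375,-0.0071,0]},{"gripper":1,"delta_pos":[-0.0005,-0.0026,0.0031],"delta_rot":[0.0563,-0.0106,0]},{"gripper":1,"delta_pos":[-0.0007,-0.0035,0.0041],"delta_rot":[0.075,-0.0142,0]},{"gripper":1,"delta_pos":[-0.001,-0.0053,0.006],"delta_rot":[0.1125,-0.0213,0]},{"gripper":1,"delta_pos":[-0.001,-0.0053,0.006],"delta_rot":[0.1125,-0.0213,0]}]'

```text
t: 10.75
tool_pos: [0.6341, 0.1913, 0.0795]
tcp_rot: [-2.955, -0.001, -0.189]
contact_force: [0.2, 10.0, -1.3]
gripper_width: 0.0348
grasp_force: 92.2
```

```bash
python3 rel.py; python3 st.py
```

```text
board z 0.0361 9
scene 172 100 slope x,y [0.005 0.175] top z 0.1238
board z 0.0392 214
[ 6.34100e-01  1.92000e-01  7.90000e-02  3.32300e+00 -1.20000e-03
 -1.87000e-01  5.53300e-01  5.54240e+00 -1.04820e+00  1.53840e+00
 -4.22000e-02  2.08000e-02  3.50000e-02  9.23809e+01] 11.1
```

Call:
play_rows --targets '[{"gripper":1,"delta_pos":[0.0003,0.0017,0.0024],"delta_rot":[-0.0375,0.0071,0]},{"gripper":1,"delta_pos":[0.0007,0.0035,0.0047],"delta_rot":[-0.075,0.0142,0]},{"gripper":1,"delta_pos":[0.001,0.0053,0.007],"delta_rot":[-0.1125,0.0213,0]},{"gripper":1,"delta_pos":[0.001,0.0053,0.009],"delta_rot":[-0.1125,0.0213,0]},{"gripper":1,"delta_pos":[0.001,0.0053,0.011],"delta_rot":[-0.1125,0.0213,0]},{"gripper":1,"delta_pos":[0.001,0.0053,0.011],"delta_rot":[-0.1125,0.0213,0]}]'

```text
t: 11.6
tool_pos: [0.6341, 0.1926, 0.0828]
tcp_rot: [-3.141, -0.0, -0.187]
contact_force: [0.2, -0.1, -0.7]
gripper_width: 0.0352
grasp_force: 92.5
```

```bash
python3 rel.py; python3 st.py
```

```text
top 50 38 slope x,y [ 0.304 -0.013] top z 0.1267
board z 0.0367 14
scene 145 113 slope x,y [-0.041  0.013] top z 0.1258
board z 0.0392 217
[ 6.34100e-01  1.92400e-01  8.27000e-02  3.14200e+00 -0.00000e+00
 -1.87900e-01  3.52100e-01 -2.98600e-01 -8.17300e-01 -4.20000e-03
  2.30000e-03  1.43000e-02  3.50000e-02  9.24636e+01] 11.95
```

The only load left is the relay's own weight, so it's free. I'll lift and carry it.

Call:
play_rows --targets '[{"gripper":1,"delta_pos":[0,0,0.015],"delta_rot":[0,0,0]},{"gripper":1,"delta_pos":[0,0,0.04],"delta_rot":[0,0,0]},{"gripper":1,"delta_pos":[0,0,0.08],"delta_rot":[0,0,0]},{"gripper":1,"delta_pos":[0,0,0.13],"delta_rot":[0,0,0]},{"gripper":1,"delta_pos":[0,0,0.18],"delta_rot":[0,0,0]},{"gripper":1,"delta_pos":[-0.008,-0.04,0.2],"delta_rot":[0,0,0]},{"gripper":1,"delta_pos":[-0.025,-0.11,0.2],"delta_rot":[0,0,0]},{"gripper":1,"delta_pos":[-0.045,-0.2,0.2],"delta_rot":[0,0,0]}]'

```text
t: 12.62
tool_pos: [0.6163, 0.1137, 0.1638]
tcp_rot: [-3.14, -0.002, -0.184]
contact_force: [0.1, 0.3, -0.8]
gripper_width: 0.0352
grasp_force: 92.5
```

Call:
play_rows --targets '[{"gripper":1,"delta_pos":[-0.02,-0.09,0],"delta_rot":[0,0,0]},{"gripper":1,"delta_pos":[-0.04,-0.18,0],"delta_rot":[0,0,0]},{"gripper":1,"delta_pos":[-0.06,-0.27,0],"delta_rot":[0,0,0]},{"gripper":1,"delta_pos":[-0.08,-0.36,0],"delta_rot":[0,0,0]},{"gripper":1,"delta_pos":[-0.1,-0.45,0],"delta_rot":[0,0,0]},{"gripper":1,"delta_pos":[-0.12,-0.54,0],"delta_rot":[0,0,0]},{"gripper":1,"delta_pos":[-0.135,-0.62,0],"delta_rot":[0,0,0]},{"gripper":1,"delta_pos":[-0.146,-0.67,0],"delta_rot":[0,0,0]}]'

```text
t: 13.28
tool_pos: [0.5565, -0.1581, 0.1636]
tcp_rot: [3.141, -0.001, -0.189]
contact_force: [-0.0, 0.4, -0.0]
gripper_width: 0.0348
grasp_force: 92.5
```

```bash
python3 st.py; python3 - <<'E'
from h import *
n='scene';p,d=camera(n);t=manip.state()['tool_pos']
u,v=proj(n,t).astype(int); c=p[max(0,v-60):v+50,max(0,u-75):u+75]
cv2.imwrite(f'pics/{n}_c.png',cv2.resize(c,None,fx=5,fy=5,interpolation=2)[...,::-1])
w=cloud(n,d); m=(abs(w[...,1]-t[1])<.022)&(abs(w[...,0]-t[0])<.03)&(w[...,2]>.08)&(w[...,2]<t[2]+.02)
print(t,w[m].min(0),w[m].max(0))
E
```

```text
[ 5.5690e-01 -1.5720e-01  1.6330e-01  3.1414e+00 -6.0000e-04 -1.8950e-01
 -3.6460e-01 -2.5800e-01 -6.6290e-01 -1.6700e-02  1.7100e-02 -5.9000e-03
  3.5000e-02  9.2464e+01] 13.5333
[ 0.55774368 -0.15441994  0.16287399] [ 0.56032666 -0.17607123  0.14287747] [ 0.57624861 -0.13255856  0.18275523]
```

View pics/scene_c.png

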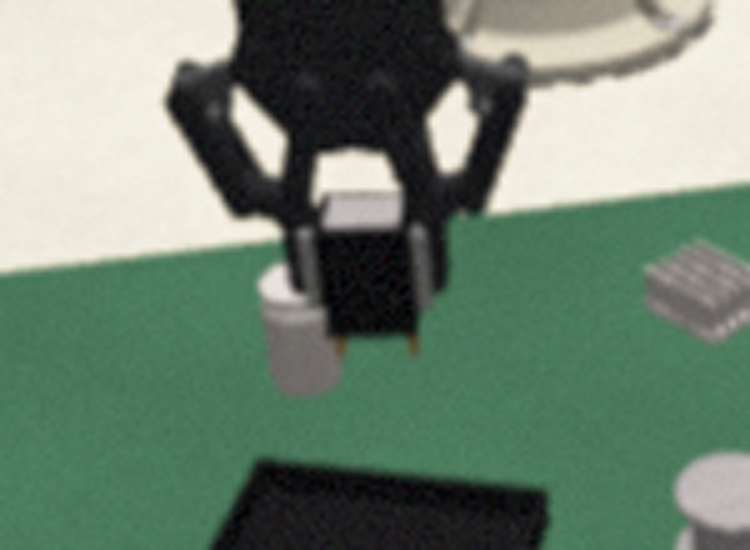

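The relay hangs upright with its blades at px 340-415,350, over the tray region and clear of the small relay. I'll lower it slowly.

Call:
play_rows --targets '[{"gripper":1,"delta_pos":[0,0,-0.05],"delta_rot":[0,0,0]},{"gripper":1,"delta_pos":[0,0,-0.11],"delta_rot":[0,0,0]},{"gripper":1,"delta_pos":[0,0,-0.17],"delta_rot":[0,0,0]},{"gripper":1,"delta_pos":[0,0,-0.22],"delta_rot":[0,0,0]},{"gripper":1,"delta_pos":[0,0,-0.26],"delta_rot":[0,0,0]},{"gripper":1,"delta_pos":[0,0,-0.29],"delta_rot":[0,0,0]},{"gripper":1,"delta_pos":[0,0,-0.315],"delta_rot":[0,0,0]},{"gripper":1,"delta_pos":[0,0,-0.325],"delta_rot":[0,0,0]}]'

```text
t: 14.25
tool_pos: [0.5571, -0.1539, 0.0311]
tcp_rot: [-3.142, 0.002, -0.186]
contact_force: [-0.8, 0.4, -1.1]
gripper_width: 0.0354
grasp_force: 92.5
```

```bash
python3 st.py
```

```text
[ 5.57900e-01 -1.54500e-01  3.26000e-02  3.14160e+00  0.00000e+00
 -1.86200e-01  2.74000e-02  2.32900e-01 -2.67600e-01 -1.35000e-02
 -2.50000e-03 -2.13000e-02  3.51000e-02  9.24638e+01] 14.5
```

Next I'll creep down 1 mm per row until it touches.

Call:
play_rows --targets '[{"gripper":1,"delta_pos":[0,0,-0.0025],"delta_rot":[0,0,0]},{"gripper":1,"delta_pos":[0,0,-0.005],"delta_rot":[0,0,0]},{"gripper":1,"delta_pos":[0,0,-0.0075],"delta_rot":[0,0,0]},{"gripper":1,"delta_pos":[0,0,-0.01],"delta_rot":[0,0,0]},{"gripper":1,"delta_pos":[0,0,-0.01],"delta_rot":[0,0,0]}]'

```text
t: 14.92
tool_pos: [0.5575, -0.1549, 0.0283]
tcp_rot: [-3.141, 0.0, -0.187]
contact_force: [-0.0, 0.4, -0.8]
gripper_width: 0.0345
grasp_force: 92.5
```

```bash
python3 st.py
```

```text
[ 5.57600e-01 -1.54900e-01  2.85000e-02  3.14170e+00  3.00000e-04
 -1.87000e-01 -5.02000e-02 -7.00000e-03 -8.29900e-01 -3.90000e-03
  3.00000e-04 -1.20000e-03  3.52000e-02  9.24639e+01] 15.1667
```

Call:
play_rows --targets '[{"gripper":1,"delta_pos":[0,0,-0.0012],"delta_rot":[0,0,0]},{"gripper":1,"delta_pos":[0,0,-0.0025],"delta_rot":[0,0,0]},{"gripper":1,"delta_pos":[0,0,-0.0025],"delta_rot":[0,0,0]},{"gripper":1,"delta_pos":[0,0,-0.0025],"delta_rot":[0,0,0]}]'

```text
t: 15.5
tool_pos: [0.5576, -0.1548, 0.0274]
tcp_rot: [-3.141, 0.0, -0.187]
contact_force: [-0.1, -0.2, 0.1]
gripper_width: 0.0352
grasp_force: 92.5
```

```bash
python3 st.py
```

```text
[ 5.57600e-01 -1.54800e-01  2.75000e-02  3.14170e+00  2.00000e-04
 -1.87000e-01  3.40100e-01  3.30000e-03 -4.47300e-01  1.90000e-03
 -2.00000e-02 -9.40000e-03  3.51000e-02  9.24638e+01] 15.75
```

Call:
play_rows --targets '[{"gripper":1,"delta_pos":[0,0,-0.0012],"delta_rot":[0,0,0]},{"gripper":1,"delta_pos":[0,0,-0.0025],"delta_rot":[0,0,0]},{"gripper":1,"delta_pos":[0,0,-0.0035],"delta_rot":[0,0,0]},{"gripper":1,"delta_pos":[0,0,-0.0035],"delta_rot":[0,0,0]}]'

```text
t: 16.08
tool_pos: [0.5577, -0.1548, 0.0266]
tcp_rot: [-3.142, -0.0, -0.187]
contact_force: [-1.5, 1.1, 3.8]
gripper_width: 0.0348
grasp_force: 92.9
```

```bash
python3 st.py
```

```text
[ 5.5770e-01 -1.5490e-01  2.6600e-02  3.1416e+00 -2.0000e-04 -1.8680e-01
 -1.8691e+00  1.2796e+00  5.2965e+00  3.8000e-01  7.4690e-01 -1.5800e-02
  3.5100e-02  9.2912e+01] 16.3333
```

It's touching at about 5 N. I'll ease up slightly, release, and raise the arm.

Call:
play_rows --targets '[{"gripper":1,"delta_pos":[0,0,0.001],"delta_rot":[0,0,0]},{"gripper":1,"delta_pos":[0,0,0.001],"delta_rot":[0,0,0]},{"gripper":0.45,"delta_pos":[0,0,0.001],"delta_rot":[0,0,0]},{"gripper":0.4,"delta_pos":[0,0,0.001],"delta_rot":[0,0,0]},{"gripper":0.3,"delta_pos":[0,0,0.001],"delta_rot":[0,0,0]},{"gripper":0.2,"delta_pos":[0,0,0.001],"delta_rot":[0,0,0]},{"gripper":0.2,"delta_pos":[0,0,0.001],"delta_rot":[0,0,0]},{"gripper":0.2,"delta_pos":[0,0,0.001],"delta_rot":[0,0,0]}]' --newtons 20

```text
t: 17.0
tool_pos: [0.5576, -0.1548, 0.0264]
tcp_rot: [-3.141, 0.0, -0.187]
contact_force: [0.2, -0.0, 0.4]
gripper_width: 0.0684
grasp_force: 0.0
```

Call:
play_rows --targets '[{"gripper":0.2,"delta_pos":[0,0,0.02],"delta_rot":[0,0,0]},{"gripper":0.2,"delta_pos":[0,0,0.06],"delta_rot":[0,0,0]},{"gripper":0.2,"delta_pos":[0,0,0.12],"delta_rot":[0,0,0]},{"gripper":0.2,"delta_pos":[0,0,0.2],"delta_rot":[0,0,0]},{"gripper":0.2,"delta_pos":[0,0,0.3],"delta_rot":[0,0,0]},{"gripper":0.2,"delta_pos":[-0.1,0,0.4],"delta_rot":[0,0,0]},{"gripper":0.2,"delta_pos":[-0.2,0,0.45],"delta_rot":[0,0,0]},{"gripper":0.2,"delta_pos":[-0.2,0,0.45],"delta_rot":[0,0,0]}]'

```text
t: 17.67
tool_pos: [0.4763, -0.1553, 0.2113]
tcp_rot: [-3.141, -0.006, -0.187]
contact_force: [0.5, -0.1, -0.4]
gripper_width: 0.0684
grasp_force: 0.0
```

```bash
python3 tog.py; python3 - <<'E'
from h import *
o={}
for n in('top','scene'):
    p,d=camera(n); w=cloud(n,d); s=spot_point('relay_mid',n); print(n,s and (s[0]['xy'],s[0]['p']))
    if s:o[n]=s[0]['xy']
    m=(np.hypot(w[...,0]-.5577,w[...,1]+.155)<.04)&(w[...,2]>.055)&(w[...,2]<.09)
    q=w[m]; print(m.sum()); 
    if m.sum()>20: 
        t=q[q[:,2]>q[:,2].max()-.008]; c=np.linalg.lstsq(np.c_[t[:,:2]-t[:,:2].mean(0),np.ones(len(t))],t[:,2],rcond=None)[0]; print(t.mean(0).round(4),c.round(3))
if len(o)==2: print(tri(list(o.items())).round(4))
p,_=camera('scene'); u,v=proj('scene',[.5577,-.155,.05]).astype(int)
cv2.imwrite('pics/fin.png',cv2.resize(p[v-55:v+55,u-75:u+75],None,fx=5,fy=5,interpolation=2)[...,::-1])
E
```

```text
top [([135.4, 200.0], 0.47)] on/off px [149.4 205.7] [136.3 203.4]
36 [0.5268 0.2256 0.0762]
scene [([358.9, 182.0], 0.38)] on/off px [347.6 184.1] [358.3 183.8]
31 [0.5283 0.2231 0.0754]
top []
0
scene ([198.4, 222.1], 0.93)
246
[ 0.5597 -0.1555  0.0691] [-0.067 -0.007  0.069]
```

View pics/fin.png

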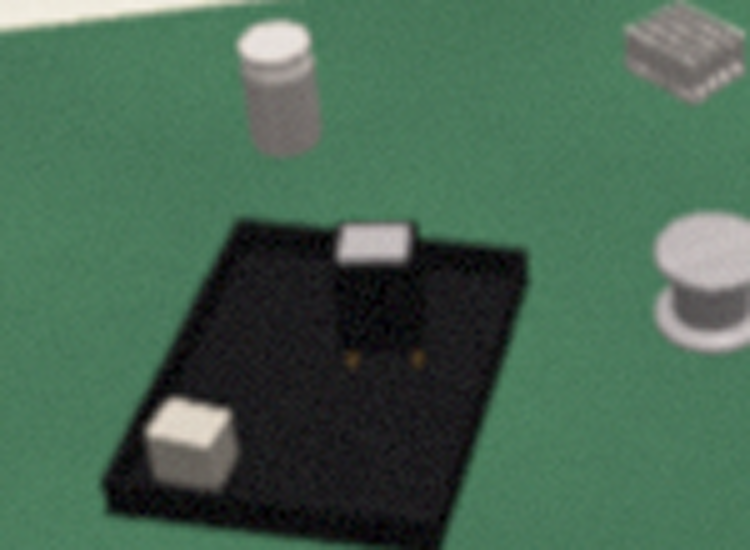

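The relay stands upright on its blades at px 350-418,360 with its top at 69 mm. The small relay hasn't moved and the toggle is off.

```bash
python3 -c "
from h import *
print(manip.state()['t'], manip.close_job())"
```

```text
the job is handed in; nothing more can be done
18.1167 None
```

The toggle is off, the relay was rocked free and stands upright in the black tray, and I handed the job in at about 18 s; it returned no verdict, but the last camera check showed everything in place.

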